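# Grade dried monk fruit by size

## Task

Grade the mixed dried monk fruits in the wooden carrying tray: first press the grader's raised discharge gate fully down so that nothing can roll out, then carry the tray by its handle to the grader's feed end and tip it gently over the low rim, so that all five fruits roll down the trough and drop into the lanes of their size. Set the empty tray back down upright on the table; the shells crack if a fruit is dropped from a height, and the other things on the table are to be left where they are.

Things in the scene. Friction and masses are not known exactly. Their poses are not given: they have to be found in the camera images.
- grader: Fixed wooden grader. Origin on the table under the slot line, middle of the feed end; x away from the robot, y down the trough (the way fruit rolls). V trough, boards tilted 35 deg, half width 65 mm, y -110 to +466, falling 7.5 deg. Feed end y -110 to +80, back stop at x +65, 255 high. From y +160 its slot is 48, 60, 78 mm wide, 102 mm each, over lanes that slope to the gate at x -189. Side boards to 210 high.
- feed_rim (a point): Middle of the top edge of the feed rim, 200 mm above the table: a level board 6 mm thick, 190 mm long (grader y -110 to +80), at grader x -51, y 0; axes as the grader's. Fruit tipped over it in the grader's +x direction lands in the V trough, whose bottom here lies about 55 mm lower and 51 mm beyond.
- lane_small (a point): Floor of the lane for small fruit (44 mm across), middle of its width, 95 mm behind the gate, 24 mm above the table. Lane 102 mm wide (grader y), dividers 62 mm high in front; axes as the grader's.
- lane_medium (a point): Floor of the lane for medium fruit (56 mm across), middle of its width, 95 mm behind the gate, 24 mm above the table. Lane 102 mm wide (grader y), dividers 62 mm high in front; axes as the grader's.
- lane_large (a point): Floor of the lane for large fruit (68 mm across), middle of its width, 95 mm behind the gate, 24 mm above the table. Lane 102 mm wide (grader y), dividers 62 mm high in front; axes as the grader's.
- gate (a joint): Height (m) of the sliding discharge gate: a metal sheet 310 mm wide, 62 mm high, across the front of all three lanes, sliding straight up and down between green posts 150 mm tall. 0 is fully down (shut), 0.075 fully up. Friction of about 5 N holds it where it is left; a push of 2 to 6 N moves it down.
- gate_handle (a point): Middle of the top face of the gate's black bar handle, moving with the gate; 117 mm above the table when fully down. Bar 22 mm (grader x) by 100 mm (grader y) by 18 mm high; axes as the grader's.
- tray_handle (a point): Centre of the tray's bail handle, 106 mm above the underside, over the tray's middle: bar 20 mm (x) by 16 mm high, 170 mm along y. Axes are the tray's: x to its open mouth, z up. Tray 225 mm long (x), 158 wide (170 at the handle), walls 48 high on three sides, a 40 high partition along its middle, floor 4, about 0.34 kg, on the table. Five fruits lie loose in it, tops up to 72 mm above the underside.
- tray_mouth (a point): Middle of the tray's open front edge, on its floor: 112.5 mm ahead (tray x) of the handle's centre and 102 mm below it. A 2 mm lip holds the fruit: it rolls out once the tray tips forward about 20 (large) to 25 degrees (small).
- fruit_small1 (a point): Centre of a small dried monk fruit, a hard brown ball 44 mm across that rolls freely.
- fruit_small2 (a point): Centre of a small dried monk fruit, a hard brown ball 44 mm across that rolls freely.
- fruit_medium (a point): Centre of a medium dried monk fruit, a hard brown ball 56 mm across that rolls freely.
- fruit_large1 (a point): Centre of a large dried monk fruit, a hard brown ball 68 mm across that rolls freely.
- fruit_large2 (a point): Centre of a large dried monk fruit, a hard brown ball 68 mm across that rolls freely.
- jar_b: Bystander, to be left alone: short glass jar with pale lid, 84 mm across, 130 mm tall. Origin at its underside.
- dish: Bystander, to be left alone: blue bowl, 100 mm across, 45 mm tall. Origin at its underside.
- brush: Bystander, to be left alone: wooden hand brush lying on the table on the robot's side of the feed end.
- packet: Bystander, to be left alone: wrapped paper packet with red bands, 110 x 85 x 55 mm. Origin at its underside.
- tin: Bystander, to be left alone: green tin with brass lid, 87 mm across, 115 mm tall. Origin at its underside.

How it is judged:
By the outcome, as a careful person would: the job done as asked, in the order asked, and still so for the second after the job is handed in, with the robot touching nothing.
It also fails if it takes over 72 s, if anything falls off the work surface, if the arm or the gripper's body presses on something with over 40 N, if the wrist force passes 120 N, or if a joint passes its speed limit or range.

## Robot

A 6-joint arm with a two-finger parallel gripper is mounted at the origin on the work surface. World frame = base frame: x ahead of the robot, y to its left, z up, the work surface at z = 0. Lengths are in mm, angles in rad, forces in N, time in s.
With the tool pointing down it reaches from about 250 to 775 mm from the base axis. Payload 4 kg.
Tool frame: the origin (TCP) lies at the very end of the fingers, on their centre line; the grasp point (between the pads) lies 19 mm behind it (pinch_z is the distance from the TCP to the grasp point, in mm); z points along the fingers, y is the direction in which the jaws open and shut (so a half turn about z gives the same grasp; the last joint's range is limited). The gripper opens to 94 mm and grips with 3 to 60 N. Pads are 16 mm wide; open, the fingers measure 119 mm over their backs; the gripper's body (75 mm by 177 mm) begins 78 mm behind the grasp point.
Start: joints at [-1.414, 0.087, 1.371, -0, 1.684, -0.103], TCP at [141.284, -531.563, 205.506] pointing down, gripper open.
Joint ranges: [-3.1, 3.1], [-0.76, 2.03], [0.27, 2.55], [-1.08, 4.22], [0.17, 2.65], [-2.57, 2.57]. Speed limits (rad/s): [2.79, 2.79, 3.14, 3.14, 3.14, 3.14].

## Interface

Orientations are given as a unit quaternion [x, y, z, w].
In Python, from station import * gives the robot as it stands.
- The arm moves only by the shell command python3 -m pendant 'ROWS' [FORCE]. ROWS is text: rows parted by semicolons, each of 5 numbers parted by spaces: the opening, from 0 (shut) to 1 (fully open), then the shift along the tool's x, y, z in m, then the turn about the tool's z in degrees. A call has 1 to 12 rows; each row shifts and turns the commanded pose from where the row before left it, along the tool's axes as they then stand; what a row does not reach is not made up. A row lasts 1/12 s, in which the tool goes at most 41.7 mm and 7.16 degrees, less where a joint would pass 70% of its speed; a pose out of reach is approached as far as the arm can. A call is refused whole if a number of a shift passes 0.0417 or a number of a turn 7.16, either way. A call with a gripper value outside its range is refused whole. The fingers move at their own pace and stop on an object; FORCE is the grip in N (left out, the last holds). Time passes only in rows, so rows that do not move let the fingers close. It gives the time, the measured TCP pose, the force and the opening at its end, in the units of the state.
- observe(): the state, without advancing time (a new reading comes with each control period).
- get_image(name): name is "scene" or "side" or "wrist"; returns a dict with "image" (420x560x3 uint8, red, green, blue), "intrinsics" (3x3 intrinsics, pixels), "k1" (the pictures are not rectified: a ray, as slopes to the right and down, at radius r is drawn at 1 + k1 r^2 times it, then the intrinsics apply), "xyz" and "rotation" of the camera in the world; the wrist camera has in their place "hand_eye" (4x4, takes a point from camera to tool coordinates, whose origin is the TCP and whose axes are the flange's). Camera axes: x right, y down, z forward; pixel columns grow to the right and rows downward; lengths in mm; the calibration is good to about 2 mm. A picture is of the moment at which its call begins: read the wrist's pose just before it. There is no depth.
- close_job(): hands the job in, once; it reports no verdict.
The state is a dict: "time_s": time; "joint_positions": joint angles; "joint_vel": joint speeds; "effort": joint torques, N m; "tool_pos": TCP position; "orientation": TCP orientation; "contact_force": force on the tool from outside, world axes, zero at the start; "ft_torque": the same for the moment, N m; "grip_width": finger opening in mm.
Only numpy, scipy, OpenCV 4.12 (cv2) and the standard library are available. Lean on these libraries where they do the work, as an engineer would, in place of code of your own. Each camera call takes 0.05 s, during which the arm holds its last target.

## Working session

There is one attempt and no reset: what is moved stays moved. The work goes in short steps, Python scripts to look and compute and a shell command to move; the robot and the scene stay as the last step left them, time stands still between calls to the robot, and variables do not carry over. Pictures are saved under pics/ and viewed, and the job is handed in when it is done.

```bash
ls; mkdir -p pics
python3 - <<'E'
from station import *
import cv2
s=observe(); print(s)
for n in("scene","side","wrist"):
    d=get_image(n); cv2.imwrite(f"pics/{n}0.png",d["image"][:,:,::-1])
    print(n,{k:v for k,v in d.items() if k!="image"})
E
```

```text
pics
{'time_s': 0.0, 'joint_positions': array([-1.41412577e+00,  8.79232315e-02,  1.37223495e+00, -1.39417542e-05,
        1.68360819e+00, -1.03104544e-01]), 'joint_vel': array([ 0.00015676,  0.00051444,  0.00040171, -0.00062303, -0.00062258,
        0.00030107]), 'effort': array([-5.03229126e-05, -3.40176344e+01, -3.02433300e+01,  7.17498385e-02,
        3.28275037e-02, -1.77617112e-04]), 'tool_pos': array([ 141.17684472, -531.00290256,  204.33134472]), 'orientation': array([ 9.91575980e-01,  1.29521795e-01, -3.60308258e-05, -1.08628450e-03]), 'contact_force': array([0.11115837, 0.17438518, 0.04703606]), 'ft_torque': array([0.01819783, 0.01664423, 0.00812313]), 'grip_width': 94.0271505774313}
scene {'intrinsics': array([[398.39676636,   0.        , 284.4641379 ],
       [  0.        , 398.39676636, 205.2319797 ],
       [  0.        ,   0.        ,   1.        ]]), 'k1': -0.06563356096584316, 'xyz': array([ 945.22454927,  434.00560196, 1001.04083479]), 'rotation': array([ 0.35527622,  0.87854936, -0.29633465, -0.11880914])}
side {'intrinsics': array([[401.70965718,   0.        , 279.65338918],
       [  0.        , 401.70965718, 208.75665788],
       [  0.        ,   0.        ,   1.        ]]), 'k1': -0.06051541122801072, 'xyz': array([ 165.25028459,  860.81732102, 1146.31198874]), 'rotation': array([-0.1599831 ,  0.91130018, -0.37397661,  0.0638662 ])}
wrist {'intrinsics': array([[299.43608413,   0.        , 273.19019535],
       [  0.        , 299.43608413, 210.85612163],
       [  0.        ,   0.        ,   1.        ]]), 'k1': -0.05743935031706861, 'hand_eye': array([[ 7.24337100e-04, -9.73162375e-01, -2.30118378e-01,
         6.64541779e+01],
       [ 9.99999737e-01,  7.09543352e-04,  1.47037436e-04,
        -1.77254208e-01],
       [ 2.01876646e-05, -2.30118424e-01,  9.73162633e-01,
        -1.79482411e+02],
       [ 0.00000000e+00,  0.00000000e+00,  0.00000000e+00,
         1.00000000e+00]])}
```

View pics/scene0.png

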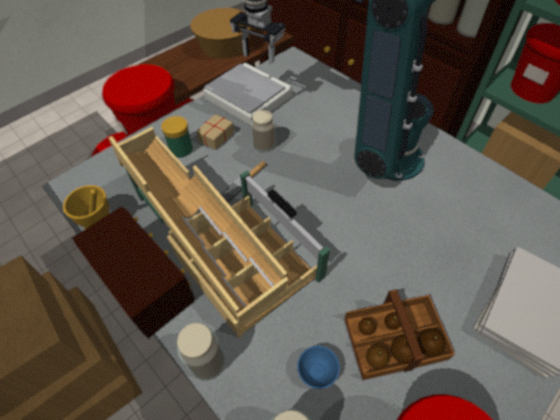

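View pics/side0.png

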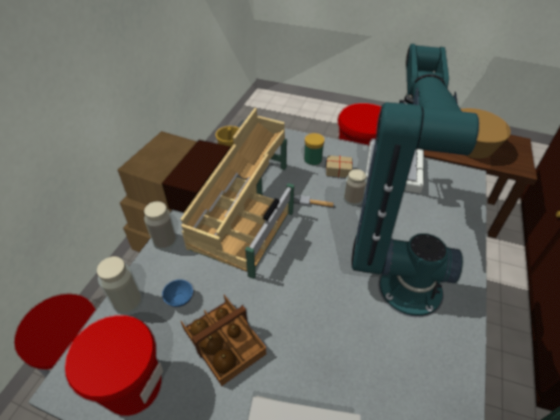

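View pics/wrist0.png

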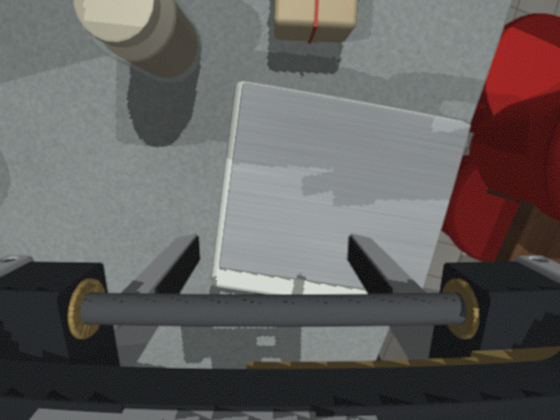

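```bash
cat > h.py <<'E'
import numpy as np, cv2
from scipy.spatial.transform import Rotation as R
from scipy.optimize import least_squares
def cam(d,s=None):
    K=d["intrinsics"];k1=d["k1"]
    if "xyz" in d: return K,k1,R.from_quat(d["rotation"]).as_matrix(),np.array(d["xyz"])
    H=d["hand_eye"];Rt=R.from_quat(s["orientation"]).as_matrix()
    return K,k1,Rt@H[:3,:3],Rt@H[:3,3]+s["tool_pos"]
def proj(c,P):
    K,k1,Rm,t=c;P=np.atleast_2d(P);q=(P-t)@Rm
    d=np.array([k1,0,0,0,0.]);o,_=cv2.projectPoints(q.reshape(-1,1,3),np.zeros(3),np.zeros(3),K,d);return o.reshape(-1,2)
def ray(c,uv):
    K,k1,Rm,t=c
    n=cv2.undistortPoints(np.array(uv,float).reshape(-1,1,2),K,np.array([k1,0,0,0,0.])).reshape(-1,2)
    v=np.c_[n,np.ones(len(n))]@Rm.T;return t,v/np.linalg.norm(v,axis=1,keepdims=True)
def onz(c,uv,z):
    t,v=ray(c,uv);return t+v*((z-t[2])/v[:,2:])
def tri(cs,uvs):
    A=0;b=0
    for c,uv in zip(cs,uvs):
        t,v=ray(c,uv);M=np.eye(3)-np.outer(v[0],v[0]);A=A+M;b=b+M@t
    p=np.linalg.solve(A,b);return p,[float(np.linalg.norm(proj(c,p)[0]-uv)) for c,uv in zip(cs,uvs)]
def grader_pts(x,y,th,pts):
    pts=np.atleast_2d(pts).astype(float);c,s=np.cos(th),np.sin(th)
    return np.c_[x+c*pts[:,0]-s*pts[:,1],y+s*pts[:,0]+c*pts[:,1],pts[:,2]]
def crop(img,x0,y0,w,h,f,name):
    cv2.imwrite(name,cv2.resize(img[y0:y0+h,x0:x0+w,::-1],None,fx=f,fy=f,interpolation=cv2.INTER_CUBIC))
E
python3 - <<'E'
from station import *
from h import *
import pickle
d=get_image("scene");e=get_image("side");pickle.dump((d,e),open("im0.pkl","wb"))
crop(d["image"],100,120,240,210,3.3,"pics/s1.png")
crop(d["image"],280,270,200,150,4,"pics/s2.png")
crop(e["image"],170,100,150,180,3.3,"pics/e1.png")
crop(e["image"],140,270,150,120,5,"pics/e2.png")
E
```

```text
(no output)
```

View pics/s1.png

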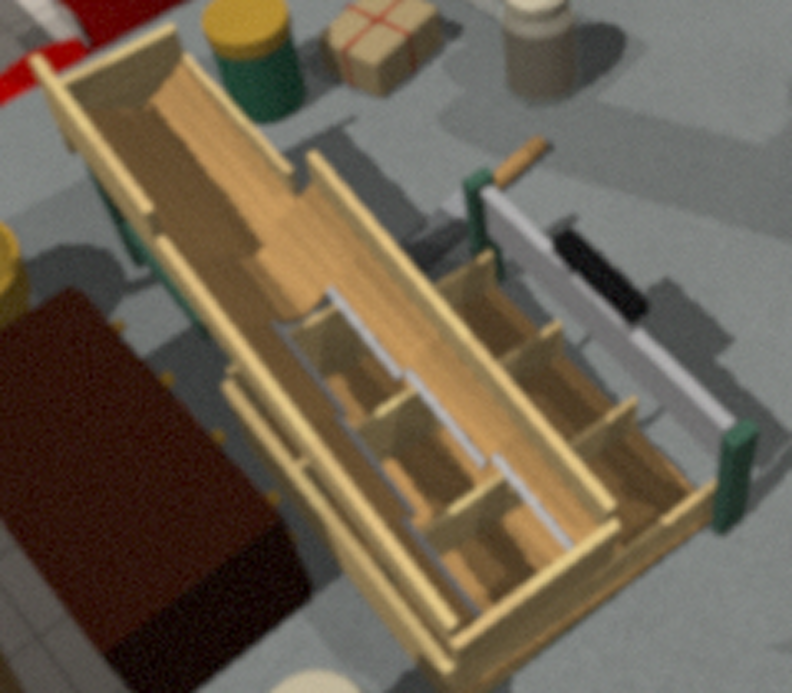

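View pics/s2.png

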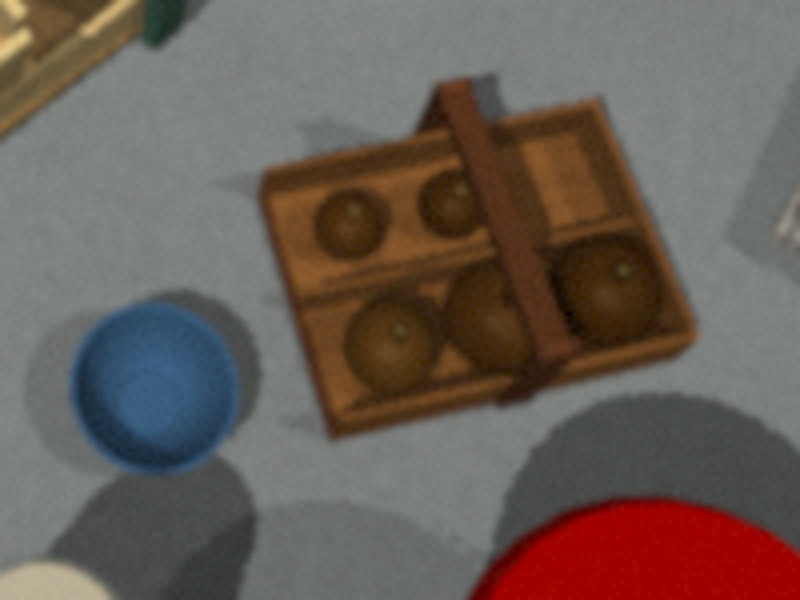

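View pics/e1.png

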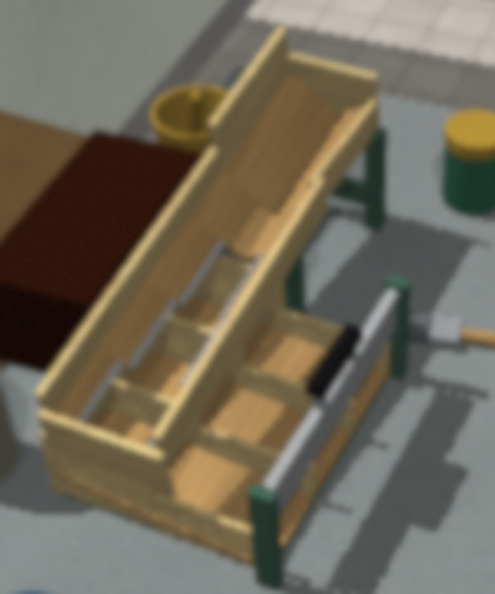

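View pics/e2.png

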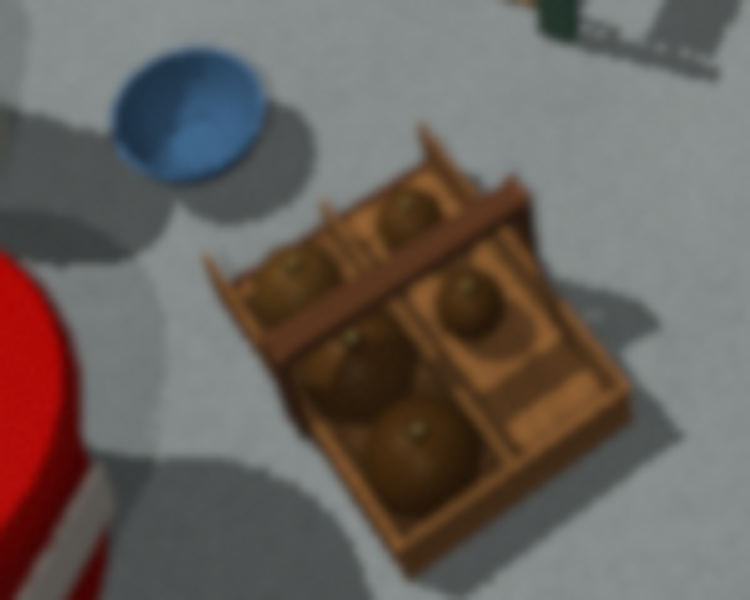

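```bash
cat > m1.py <<'E'
from h import *
import pickle
d,e=pickle.load(open("im0.pkl","rb"));C=[cam(d),cam(e)]
S1=lambda u:(100+u[0]/3.3,120+u[1]/3.3);S2=lambda u:(280+u[0]/4,270+u[1]/4)
E1=lambda u:(170+u[0]/3.3,100+u[1]/3.3);E2=lambda u:(140+u[0]/5,270+u[1]/5)
P={"hand_r":(S2((456,85)),E2((515,188))),"hand_l":(S2((545,360)),E2((282,348))),
"back_r":(S2((600,100)),E2((628,392))),"back_l":(S2((692,335)),E2((410,560))),
"rimfar":(S1((183,58)),E1((376,103))),"rimnear":(S1((290,172)),E1((322,182))),
"bsfar":(S1((38,60)),E1((282,32))),"bsnear":(S1((152,212)),E1((216,150))),
"post1":(S1((480,178)),E1((398,282))),"post2":(S1((738,430)),E1((263,493))),
"gh1":(S1((565,238)),E1((352,332))),"gh2":(S1((635,302)),E1((322,385))),
"foot_jar":(S1((540,90)),(0,0))}
for k,(a,b) in P.items():
    if b==(0,0):continue
    p,r=tri(C,[np.array(a),np.array(b)]);print(k,p.round(1),np.round(r,1))
E
python3 m1.py
```

```text
hand_r [470.1 320.2 115.7] [0. 0.]
hand_l [558.1 452.3  98.2] [1.4 1.1]
back_r [375.7 384.7  48.1] [0.2 0.2]
back_l [456.  511.6  32.9] [0.1 0.1]
rimfar [ 618.4 -457.1  190.6] [0.1 0.1]
rimnear [ 626.1 -284.2  186.1] [1.1 0.8]
bsfar [ 738.4 -448.1  273.2] [0.4 0.2]
bsnear [ 748.7 -276.1  222.2] [4.2 2.8]
post1 [ 498.6 -191.4  149.8] [0.2 0.1]
post2 [524.  135.8 147.7] [0.3 0.3]
gh1 [508.4 -70.7 180.4] [0.3 0.2]
gh2 [511.2  11.6 178.8] [0.2 0.2]
```

```bash
python3 -m pendant '0 0.02 -0.016 -0.02 0;0 0.027 -0.0217 -0.025 0;0 0.027 -0.0217 0 0;0 0.027 -0.0217 0 0;0 0.027 -0.0217 0 0;0 0.027 -0.0217 0 0;0 0.027 -0.0217 0 0;0 0.027 -0.0217 0 0;0 0.027 -0.0217 0 0;0 0.027 -0.0217 0 0;0 0.027 -0.0217 0 0;0 0.027 -0.0217 0 0' 10
```

```text
time_s: 1.25
tool_pos: [382.3, -203.1, 249.9]
orientation: [0.992, 0.129, 0.0, 0.0]
contact_force: [1.1, -1.0, -0.1]
grip_width: 17.5
```

```bash
python3 -m pendant '0 0.028 -0.0227 0 0;0 0.028 -0.0227 0 0;0 0.028 -0.0227 0 0;0 0.028 -0.0227 0 0;0 0.028 -0.0227 0 0;0 0.028 -0.0227 0 0;0 0 0 0 0'
python3 - <<'E'
from station import *
from h import *
s=observe();d=get_image("wrist");c=cam(d,s);print(s["tool_pos"],s["contact_force"])
cv2.imwrite("pics/w1.png",d["image"][:,:,::-1])
T=(675.5,-354.5,-.0775)
for z in (192,180):
    print(z,proj(c,grader_pts(*T,[(-189,313,z),(-178,263,z),(-200,263,z),(-178,363,z),(-200,363,z)])).round(0).tolist())
f=get_image("scene");crop(f["image"],200,130,160,140,5,"pics/s3.png")
E
```

```text
time_s: 1.83
tool_pos: [511.2, -25.0, 248.8]
orientation: [0.991, 0.133, 0.0, -0.001]
contact_force: [-0.6, -0.7, -0.5]
grip_width: 0.2
[511.23365619 -24.97676472 248.8262613 ] [-0.57811461 -0.67756063 -0.53886996]
192 [[277.0, 224.0], [338.0, 232.0], [328.0, 255.0], [223.0, 191.0], [215.0, 216.0]]
180 [[277.0, 220.0], [335.0, 228.0], [326.0, 250.0], [225.0, 189.0], [217.0, 213.0]]
```

View pics/w1.png

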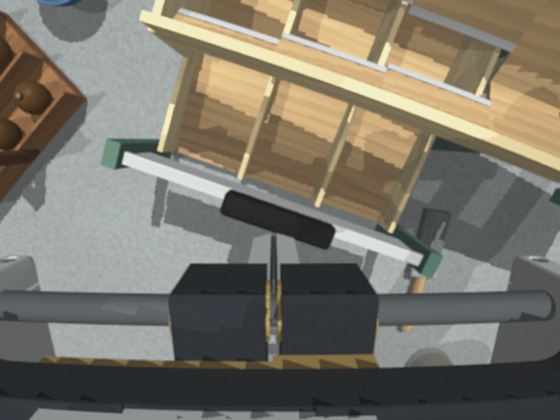

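View pics/s3.png

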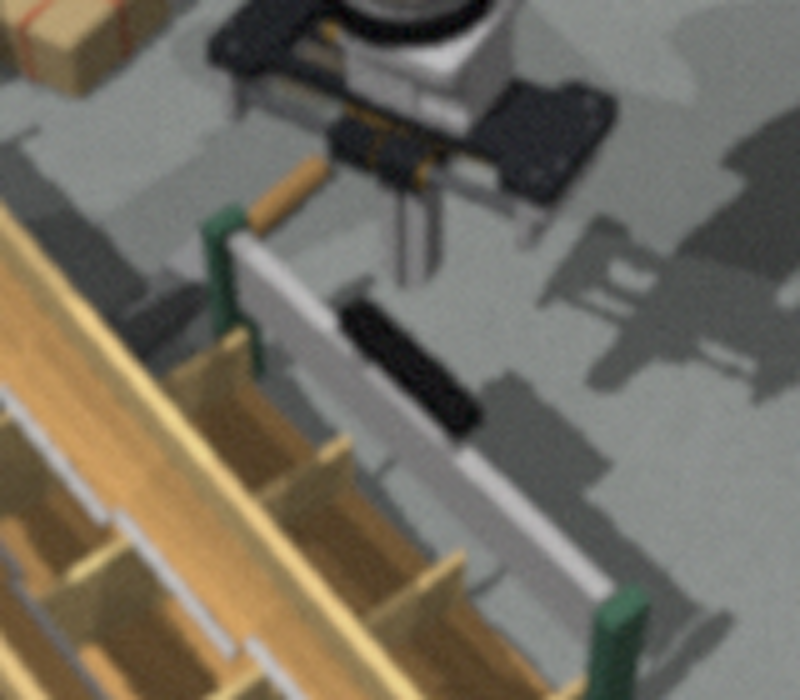

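```bash
python3 -m pendant '0 0 0 0.03 0;0 0 0 0.028 0;0 0 0 0.009 0;0 0 0 0.009 0;0 0 0 0.009 0;0 0 0 0.009 0;0 0 0 0.009 0;0 0 0 0.009 0;0 0 0 0.009 0;0 0 0 0.008 0;0 0 0 0.003 0;0 0 0 0 0'
```

```text
time_s: 2.93
tool_pos: [509.4, -29.5, 117.3]
orientation: [0.992, 0.13, 0.0, -0.0]
contact_force: [0.4, -0.1, 0.8]
grip_width: 0.2
```

```bash
python3 -m pendant '0 0 0 0.002 0;0 0 0 0.002 0;0 0 0 0 0'; python3 -m pendant '0 0 0 0.002 0;0 0 0 0 0'
```

```text
time_s: 3.18
tool_pos: [509.5, -29.4, 117.1]
orientation: [0.992, 0.13, 0.001, -0.0]
contact_force: [-5.7, 0.2, 14.0]
grip_width: 0.6
time_s: 3.35
tool_pos: [509.6, -29.5, 117.1]
orientation: [0.992, 0.13, 0.002, 0.0]
contact_force: [-8.7, 0.8, 22.2]
grip_width: 0.7
```

```bash
python3 -m pendant '0 0 0 -0.04 0;0 0 0 -0.04 0;0 0 0 -0.04 0;0.8 0.0093 -0.039 -0.02 0;0.8 0.0093 -0.039 0 0;0.8 0.0093 -0.039 0 0;0.8 0.0093 -0.039 0 0;0.8 0.0093 -0.039 0 0;0.8 0.0093 -0.039 0 0;0.8 0.0093 -0.039 0 0;0.8 0.0093 -0.039 0 0;0.8 0.0093 -0.039 0 0'; python3 -m pendant '0.8 0 0 0 -7.14;0.8 0 0 0 -7.13;0.8 0 0 0 -7.13;0.8 0 0 0 -7.13;0.8 0 0 0 -7.13;0.8 0 0 0 -7.13;0.8 0 0 0 0'
python3 - <<'E'
from station import *
from h import *
import pickle
s=observe();d=get_image("wrist");e=get_image("side");g=get_image("scene");pickle.dump((s,d,e,g),open("im1.pkl","wb"));print(s["tool_pos"],s["joint_positions"])
cv2.imwrite("pics/w2.png",d["image"][:,:,::-1])
crop(g["image"],100,120,240,210,3.3,"pics/s4.png")
crop(e["image"],170,100,150,180,3.3,"pics/e4.png")
E
```

```text
time_s: 4.35
tool_pos: [499.2, 330.8, 249.6]
orientation: [0.992, 0.13, -0.0, -0.0]
contact_force: [-0.4, -0.2, -0.4]
grip_width: 56.8
time_s: 4.93
tool_pos: [499.6, 328.8, 249.4]
orientation: [0.875, 0.484, -0.0, -0.001]
contact_force: [0.3, -1.1, 0.2]
grip_width: 75.0
[499.60963325 328.80064714 249.40103578] [4.86646935e-01 1.92503371e-01 1.16627474e+00 1.10599036e-03
 1.78373845e+00 1.04814513e+00]
```

View pics/w2.png

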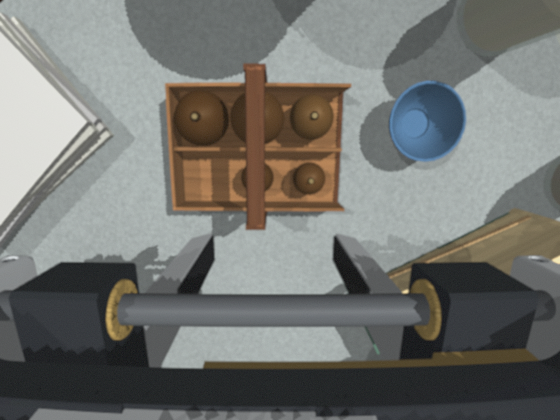

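View pics/s4.png

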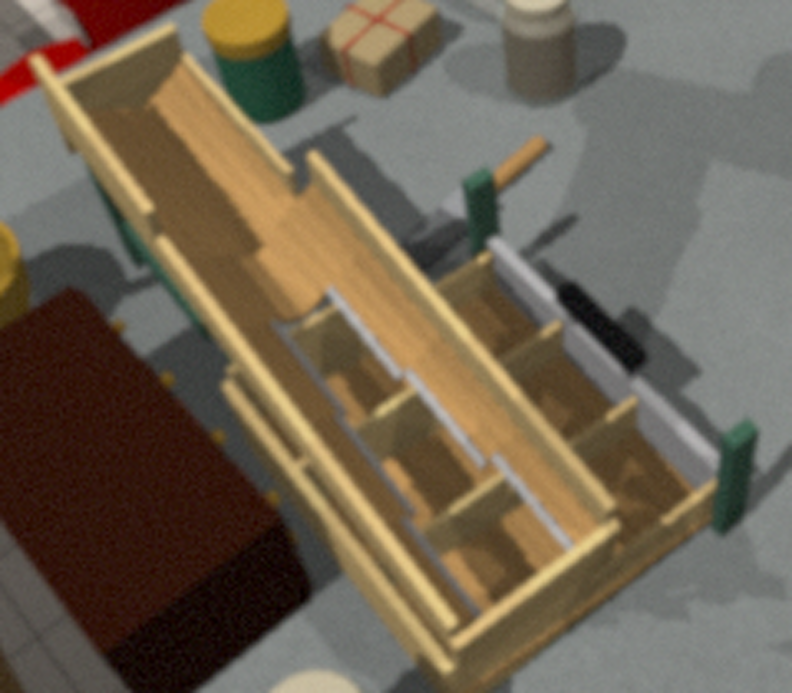

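View pics/e4.png

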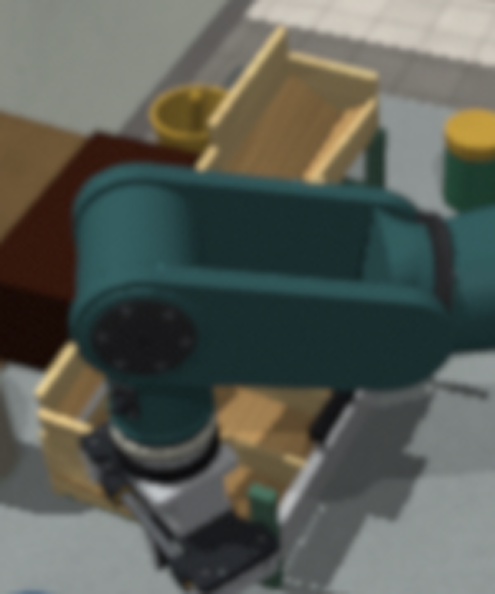

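Run:
```python
from h import *
import pickle
s,d,e,g=pickle.load(open("im1.pkl","rb"));c=cam(d,s)
a=onz(c,[(255.5,65),(257,229)],114);print(a.round(1),a.mean(0).round(1),np.linalg.norm(a[0]-a[1]),np.degrees(np.arctan2(*(a[0]-a[1])[1::-1])))
b=onz(c,[(167,85),(350,86),(343,210),(172,211)],48);print(b.round(1))
v=b[1]-b[0];print(np.degrees(np.arctan2(v[1],v[0])),np.linalg.norm(v))
Rt=R.from_quat(s["orientation"]).as_matrix();print(Rt.round(3));D=np.r_[a.mean(0)[:2],106]-s["tool_pos"];print(D@Rt)
f=onz(c,[(200,117),(257,117),(312,116)],30);print(f.round(0))
```

```text
[[558.7 456.  114. ]
 [469.3 314.3 114. ]] [514.  385.1 114. ] 167.56211452136608 57.748330837502905
[[461.2 509.7  48. ]
 [647.4 390.7  48. ]
 [564.9 261.4  48. ]
 [373.9 379.6  48. ]]
-32.567227337930326 220.9560318635981
[[ 0.532  0.847 -0.001]
 [ 0.847 -0.532  0.001]
 [-0.    -0.001 -1.   ]]
[ 55.39694388 -17.58106347 143.41131576]
[[471. 460.  30.]
 [533. 421.  30.]
 [593. 385.  30.]]
```

```bash
python3 -m pendant '0.6 0.032 -0.009 0.02 0;0.6 0.031 -0.0086 0.03 0;0.6 0 0 0.035 0;0.6 0 0 0.035 0;0.6 0 0 0.025 0;0.6 0 0 0.016 0;0.6 0 0 0 0;0.6 0 0 0 0'
python3 - <<'E'
from station import *
from h import *
s=observe();print(s["tool_pos"]);d=get_image("wrist");cv2.imwrite("pics/w3.png",d["image"][:,:,::-1])
E
```

```text
time_s: 5.75
tool_pos: [517.6, 388.8, 89.8]
orientation: [0.876, 0.482, -0.001, 0.0]
contact_force: [0.2, 0.4, 0.7]
grip_width: 56.6
[517.61707212 388.78046649  89.81011199]
```

View pics/w3.png

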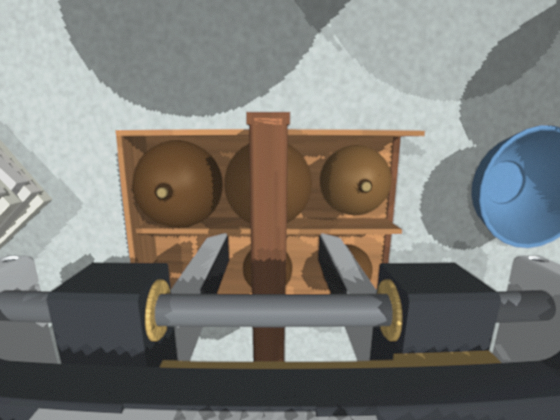

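```bash
python3 -m pendant '0 0 0 0.002 0;0 0 0 0 0;0 0 0 0 0;0 0 0 0 0;0 0 0 0 0;0 0 0 0 0' 30;  python3 -m pendant '0 0 0 -0.003 0;0 0 0 -0.006 0;0 0 0 -0.01 0;0 0 0 -0.01 0;0 0 0 -0.006 0;0 0 0 -0.003 0;0 0 0 0 0;0 0 0 0 0'
python3 - <<'E'
from station import *
from h import *
s=observe();print(s["tool_pos"],s["contact_force"],s["ft_torque"]);d=get_image("wrist");cv2.imwrite("pics/w4.png",d["image"][:,:,::-1])
d=get_image("scene");crop(d["image"],280,240,200,150,4,"pics/s5.png")
E
```

```text
time_s: 6.3
tool_pos: [517.0, 390.2, 89.8]
orientation: [0.876, 0.483, -0.0, -0.002]
contact_force: [-4.6, 4.0, 2.8]
grip_width: 19.8
time_s: 6.97
tool_pos: [518.4, 389.0, 127.3]
orientation: [0.876, 0.482, 0.0, 0.0]
contact_force: [0.2, 0.5, -5.5]
grip_width: 19.7
[518.35551272 389.0337433  127.29964707] [ 0.16191701  0.4512732  -5.52152188] [-0.01255607 -0.05567724  0.01134629]
```

View pics/w4.png

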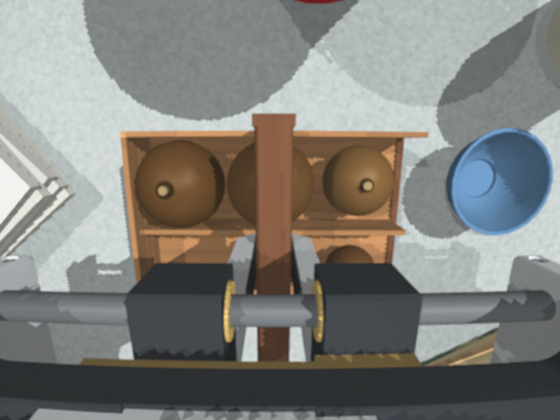

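View pics/s5.png

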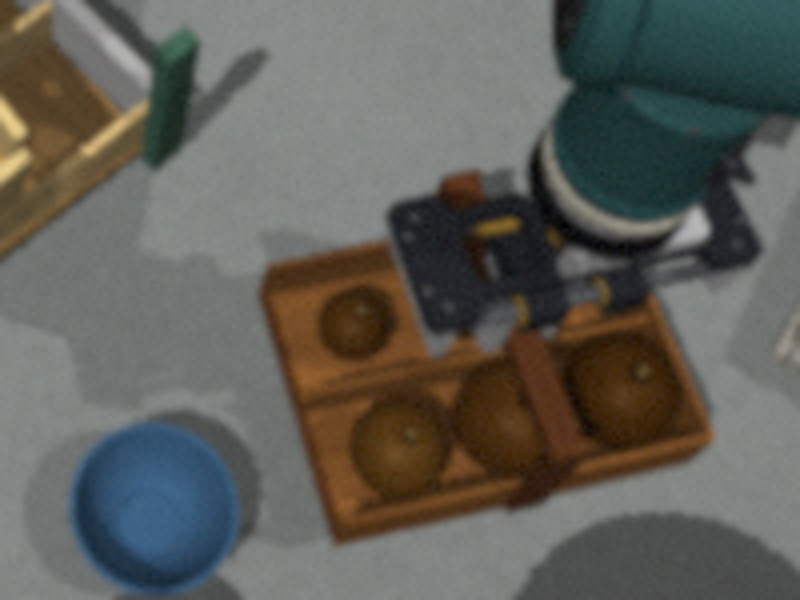

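```bash
python3 -m pendant '0 0 0 -0.005 0;0 0 0 -0.01 0;0 0 0 -0.015 0;0 0 0 -0.02 0;0 0 0 -0.025 0;0 0 0 -0.025 0;0 0 0 -0.025 0;0 0 0 -0.025 0;0 0 0 -0.02 0;0 0 0 -0.02 0;0 0 0 -0.013 0;0 0 0 -0.01 0'
cat > ov.py <<'E'
from h import *
import pickle,sys
def draw(img,c,T,f=1.0,off=(0,0)):
    L=[((-54,-110,200),(-54,80,200)),((-48,-110,200),(-48,80,200)),((65,-110,255),(65,80,255)),((-189,158,150),(-189,468,150)),((-189,158,117-36),(-189,468,117-36))]
    for a,b in L:
        q=(proj(c,grader_pts(*T,[a,b]))-off)*f
        cv2.line(img,tuple(np.int32(q[0]*8)),tuple(np.int32(q[1]*8)),(0,0,255),1,cv2.LINE_AA,3)
    return img
E
python3 - <<'E'
from ov import *
s,d,e,g=pickle.load(open("im1.pkl","rb"))
d0,e0=pickle.load(open("im0.pkl","rb"))
T=(675.5,-354.5,-.0775)
for im,nm,(x,y,w,h) in((g,"s",(100,120,240,200)),(e0,"e",(180,100,130,170))):
    f=3.3;i=cv2.resize(im["image"][y:y+h,x:x+w,::-1],None,fx=f,fy=f,interpolation=cv2.INTER_CUBIC)
    cv2.imwrite(f"pics/ov_{nm}.png",draw(np.ascontiguousarray(i),cam(im),T,f,(x,y)))
E
```

```text
time_s: 8.07
tool_pos: [518.4, 389.2, 343.6]
orientation: [0.876, 0.482, 0.002, -0.0]
contact_force: [0.5, 0.1, -4.8]
grip_width: 19.6
```

View pics/ov_s.png

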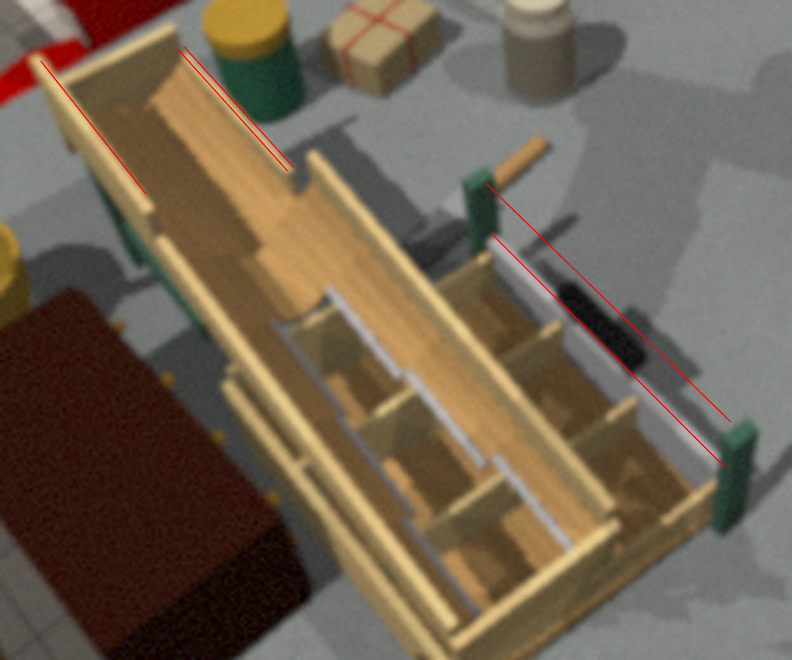

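View pics/ov_e.png

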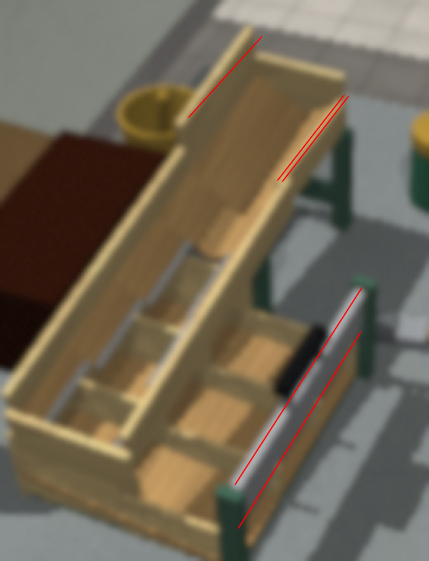

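```bash
python3 -m pendant '0 -0.0035 0.0019 0 0;0 -0.007 0.0039 0 0;0 -0.0105 0.0058 0 0;0 -0.014 0.0078 0 0;0 -0.0175 0.0097 0 0;0 -0.021 0.0117 0 0;0 -0.021 0.0117 0 0;0 -0.021 0.0117 0 0;0 -0.021 0.0117 0 0;0 -0.021 0.0117 0 0;0 -0.021 0.0117 0 0;0 -0.021 0.0117 0 0'; python3 -m pendant '0 -0.021 0.0117 0 0;0 -0.021 0.0117 0 0;0 -0.021 0.0117 0 0;0 -0.021 0.0117 0 0;0 -0.021 0.0117 0 0;0 -0.021 0.0117 0 0;0 -0.021 0.0117 0 0;0 -0.021 0.0117 0 0;0 -0.021 0.0117 0 0;0 -0.021 0.0117 0 0;0 -0.021 0.0117 0 0;0 -0.021 0.0117 0 0'; python3 -m pendant '0 -0.021 0.0117 0 0;0 -0.021 0.0117 0 0;0 -0.021 0.0117 0 0;0 -0.021 0.0117 0 0;0 -0.021 0.0117 0 0;0 -0.021 0.0117 0 0;0 -0.021 0.0117 0 0;0 -0.0175 0.0097 0 0;0 -0.014 0.0078 0 0;0 -0.0105 0.0058 0 0;0 -0.007 0.0039 0 0;0 -0.0035 0.0019 0 0'; python3 -m pendant '0 0 0 0 -2;0 0 0 0 -4;0 0 0 0 -4;0 0 0 0 -4;0 0 0 0 -4;0 0 0 0 -4;0 0 0 0 -4;0 0 0 0 -1.8;0 0 0 0 0;0 0 0 0 0'
python3 - <<'E'
from station import *
from h import *
import pickle
s=observe();print(s["tool_pos"],s["orientation"],s["contact_force"],s["joint_positions"]);d=get_image("wrist");cv2.imwrite("pics/w5.png",d["image"][:,:,::-1])
e=get_image("side");crop(e["image"],180,30,180,160,4,"pics/e5.png")
g=get_image("scene");crop(g["image"],100,20,240,210,3.3,"pics/s6.png")
pickle.dump((s,d,e,g),open("im2.pkl","wb"))
E
```

```text
time_s: 9.07
tool_pos: [504.1, 158.7, 338.8]
orientation: [0.876, 0.482, -0.001, -0.0]
contact_force: [0.4, 0.1, -5.7]
grip_width: 19.7
time_s: 10.07
tool_pos: [487.4, -128.5, 339.0]
orientation: [0.876, 0.482, -0.001, -0.001]
contact_force: [0.8, -0.7, -5.4]
grip_width: 19.6
time_s: 11.07
tool_pos: [475.8, -355.6, 339.5]
orientation: [0.876, 0.482, -0.0, -0.0]
contact_force: [-0.0, 0.4, -5.3]
grip_width: 20.0
time_s: 11.9
tool_pos: [476.5, -354.1, 340.3]
orientation: [0.734, 0.679, 0.0, 0.0]
contact_force: [-0.1, -0.7, -5.3]
grip_width: 19.6
[ 476.53340812 -354.06179511  340.27922508] [7.34390194e-01 6.78727507e-01 1.15314793e-04 8.41065144e-06] [-0.10679698 -0.68851448 -5.33847668] [-7.34622222e-01  2.03452492e-01  9.73956298e-01  2.47045653e-04
  1.96414634e+00 -6.55788262e-01]
```

View pics/w5.png

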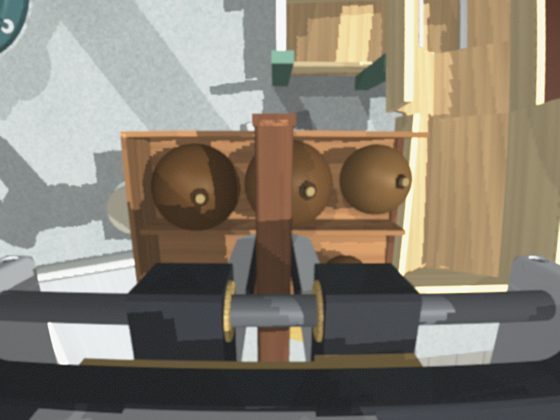

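View pics/s6.png

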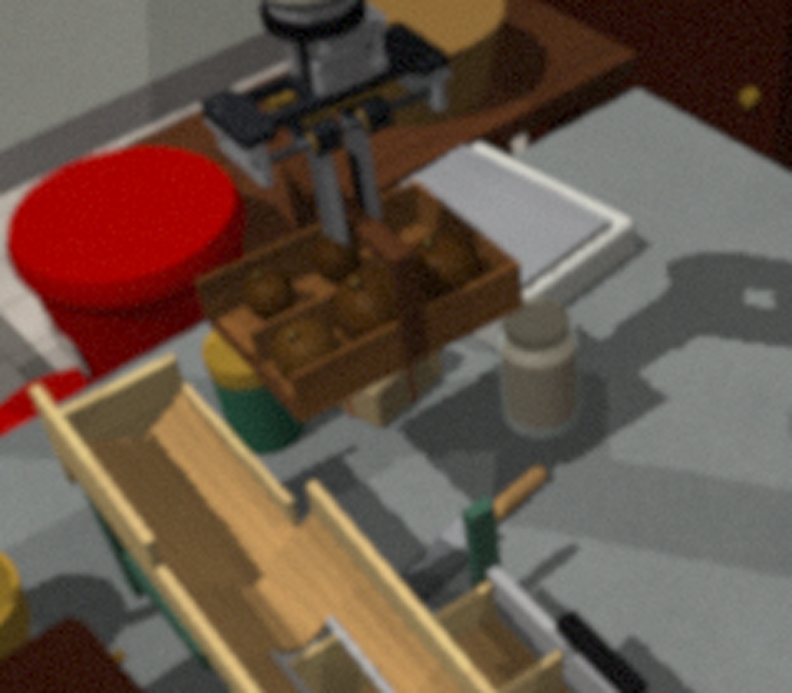

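View pics/e5.png

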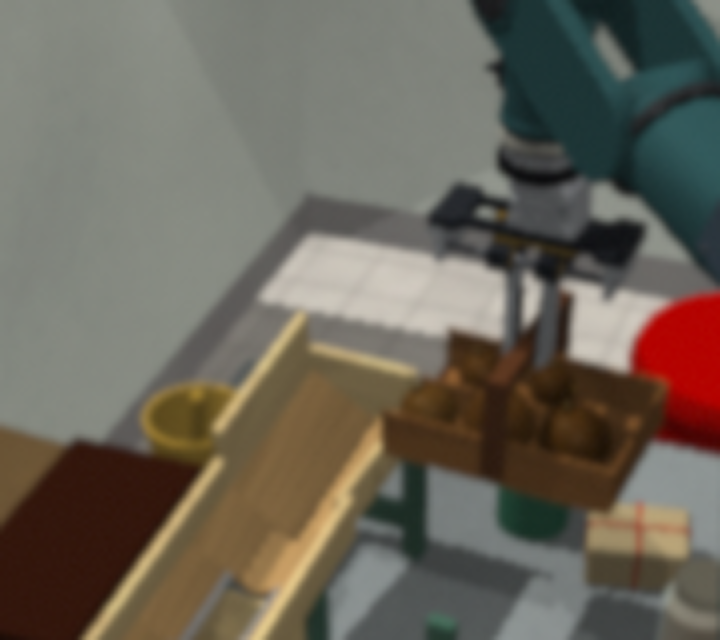

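Run:
```python
from ov import *
s,d,e,g=pickle.load(open("im2.pkl","rb"));c=cam(d,s)
T=(675.5,-354.5,-.0775)
print(proj(c,grader_pts(*T,[(-54,80,200),(-48,80,200),(-54,-110,200),(-48,-110,200),(65,80,255),(65,-110,255)])).round(0))
i=draw(np.ascontiguousarray(d["image"][:,:,::-1]),c,T);i=cv2.resize(i[80:320,340:560],None,fx=3.4,fy=2.5*1,interpolation=cv2.INTER_CUBIC)
cv2.imwrite("pics/w5o.png",i)
```

```text
[[412. 113.]
 [418. 113.]
 [396. 282.]
 [401. 282.]
 [565. 112.]
 [527. 303.]]
```

View pics/w5o.png

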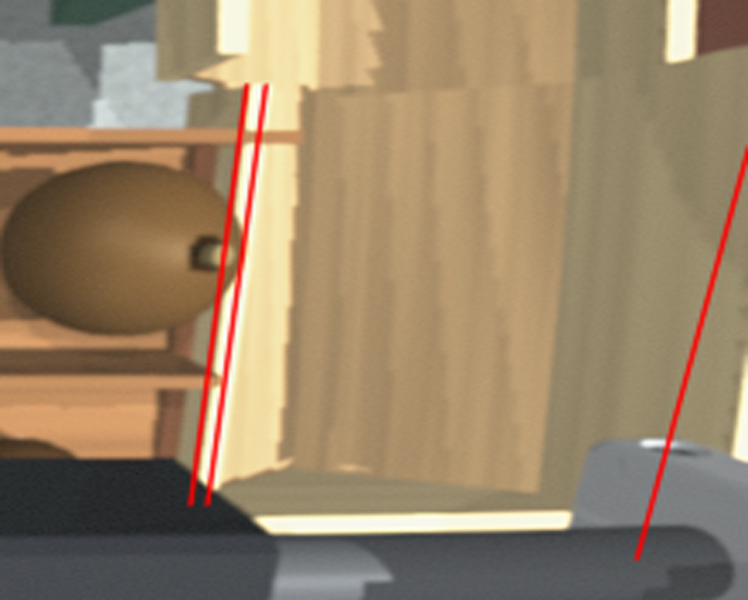

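Run:
```python
from ov import *
s,d,e,g=pickle.load(open("im2.pkl","rb"))
i=cv2.resize(np.ascontiguousarray(d["image"][90:290,360:500,::-1]),None,fx=5,fy=3,interpolation=cv2.INTER_CUBIC)
cv2.imwrite("pics/w5z.png",i)
```

```text
(no output)
```

View pics/w5z.png

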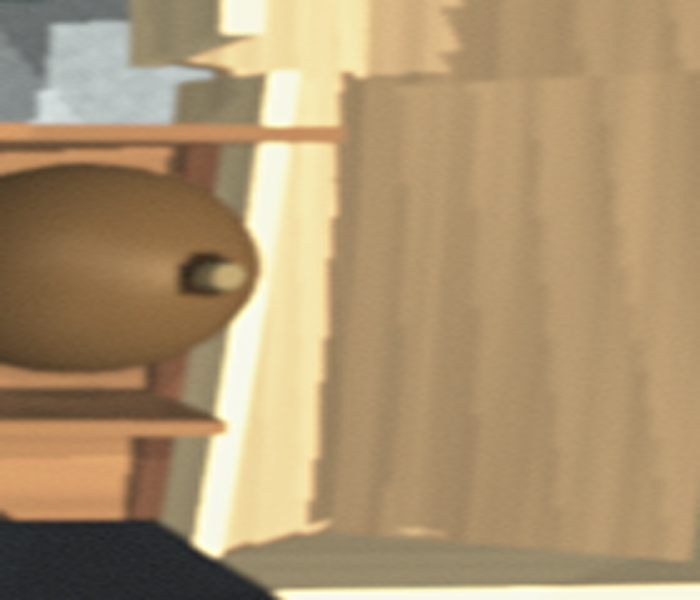

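```bash
python3 -m pendant '0 0.002 0 0.005 0;0 0.003 0 0.01 0;0 0 0 0.012 0;0 0 0 0.012 0;0 0 0 0.009 0;0 0 0 0.005 0;0 0 0 0.001 0;0 0 0.003 0 0;0 0 0.006 0 0;0 0 0.008 0 0;0 0 0.006 0 0;0 0 0.003 0 0' 20; python3 -m pendant '0 0 0 0 0'
python3 - <<'E'
from station import *
from h import *
import pickle
s=observe();print(s["tool_pos"],s["orientation"],s["contact_force"],s["ft_torque"]);d=get_image("wrist");cv2.imwrite("pics/w6.png",d["image"][:,:,::-1])
e=get_image("side");crop(e["image"],200,60,160,120,5,"pics/e6.png")
g=get_image("scene");crop(g["image"],100,20,240,180,3.3,"pics/s7.png")
pickle.dump((s,d,e,g),open("im3.pkl","wb"))
E
```

```text
time_s: 13.05
tool_pos: [504.1, -352.0, 286.2]
orientation: [0.734, 0.679, 0.0, 0.0]
contact_force: [0.3, 0.2, -6.1]
grip_width: 20.0
time_s: 13.13
tool_pos: [503.7, -351.9, 285.8]
orientation: [0.734, 0.679, 0.0, 0.0]
contact_force: [-0.6, -0.2, -5.7]
grip_width: 19.9
[ 503.74267625 -351.8839559   285.83206404] [7.34146697e-01 6.78990882e-01 8.06202683e-05 5.27085954e-05] [-0.5780528  -0.15569876 -5.70933913] [-0.00272405 -0.16256735 -0.03804601]
```

View pics/e6.png

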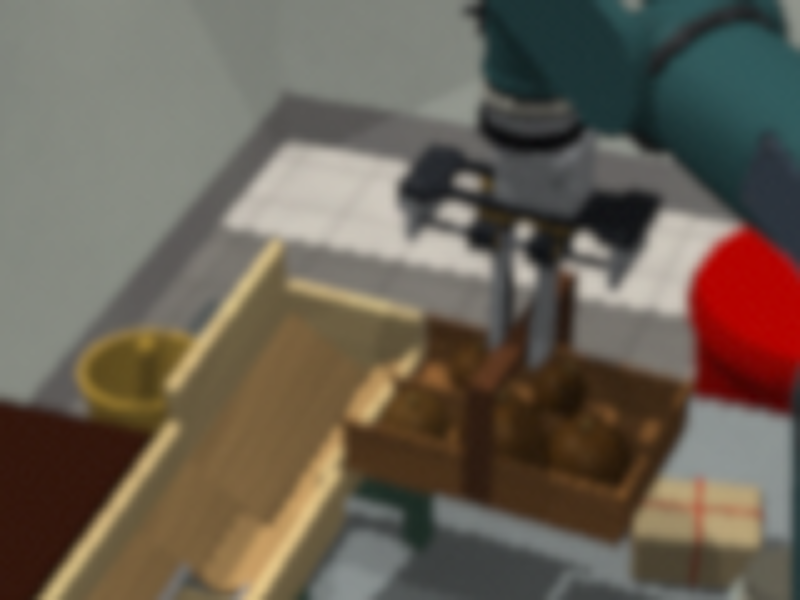

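View pics/s7.png

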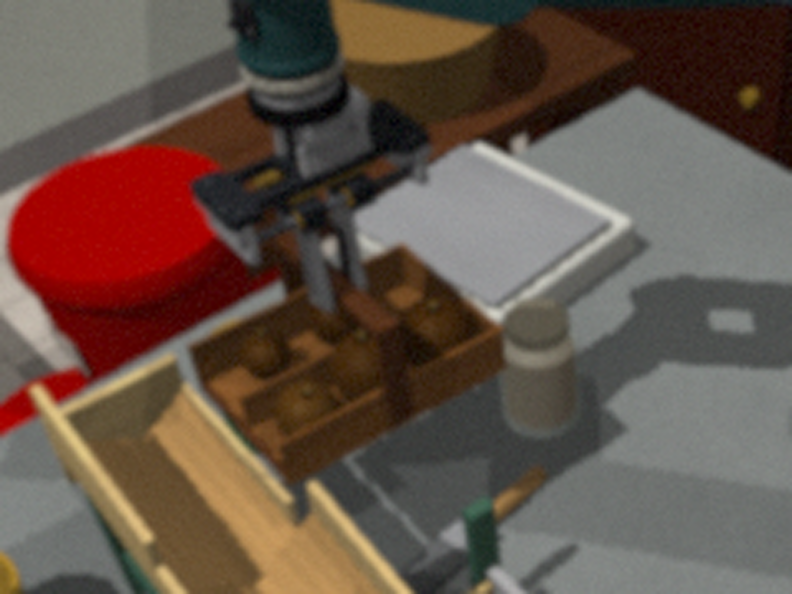

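View pics/w6.png

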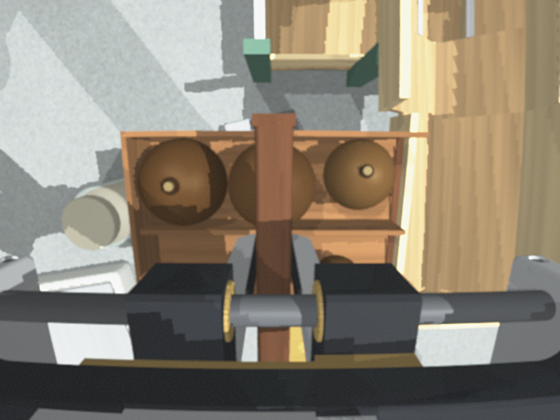

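```bash
python3 -m pendant '0 0 0.002 0 0;0 0 0.002 0 0;0 0 0.002 0 0;0 0 0 0 0'; python3 -m pendant '0 0 0.002 0 0;0 0 0 0 0';python3 -m pendant '0 0 0.002 0 0;0 0 0 0 0'
```

```text
time_s: 13.62
tool_pos: [508.9, -352.4, 286.0]
orientation: [0.734, 0.679, 0.0, 0.0]
contact_force: [0.2, -0.7, -4.9]
grip_width: 19.3
time_s: 13.78
tool_pos: [510.1, -352.6, 286.0]
orientation: [0.735, 0.679, -0.001, -0.001]
contact_force: [-2.8, 0.4, -3.9]
grip_width: 19.5
time_s: 13.95
tool_pos: [511.1, -352.9, 286.3]
orientation: [0.735, 0.678, -0.001, -0.001]
contact_force: [-5.6, -0.8, -3.5]
grip_width: 19.7
```

```bash
python3 -m pendant '0 0 0.0023 -0.0022 0;0 0 0.0023 -0.0022 0;0 0 0.0023 -0.0022 0;0 0 0.0023 -0.0022 0;0 0 0 0 0';python3 -m pendant '0 0 0.0023 -0.0020 0;0 0 0.0023 -0.0020 0;0 0 0.0023 -0.002 0;0 0 0.0023 -0.002 0;0 0 0 0 0'
python3 - <<'E'
from station import *
from h import *
import pickle
s=observe();print(s["tool_pos"],s["orientation"],s["contact_force"],s["ft_torque"],s["grip_width"])
e=get_image("side");crop(e["image"],200,60,160,120,5,"pics/e7.png")
g=get_image("scene");crop(g["image"],100,60,160,120,5,"pics/s8.png")
E
```

```text
time_s: 14.37
tool_pos: [519.6, -353.6, 295.6]
orientation: [0.735, 0.678, -0.002, -0.002]
contact_force: [-7.7, 0.7, -3.3]
grip_width: 20.2
time_s: 14.78
tool_pos: [528.8, -354.3, 304.2]
orientation: [0.735, 0.678, -0.002, -0.001]
contact_force: [-7.5, 1.2, -1.8]
grip_width: 21.2
[ 528.76282442 -354.2983586   304.15754819] [ 0.73517255  0.67787649 -0.00174385 -0.00131689] [-7.52876681  1.20425122 -1.81121108] [0.08355549 1.70766487 0.01720626] 21.22647224163587
```

View pics/e7.png

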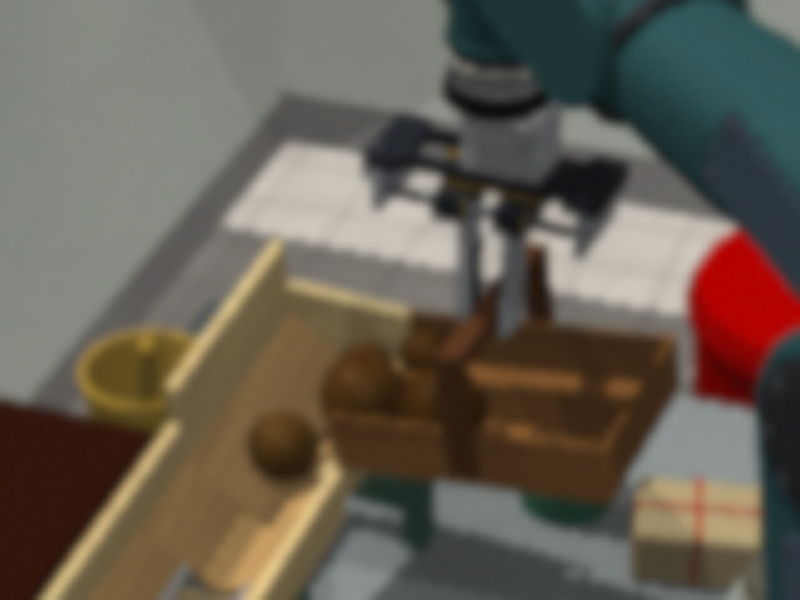

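View pics/s8.png

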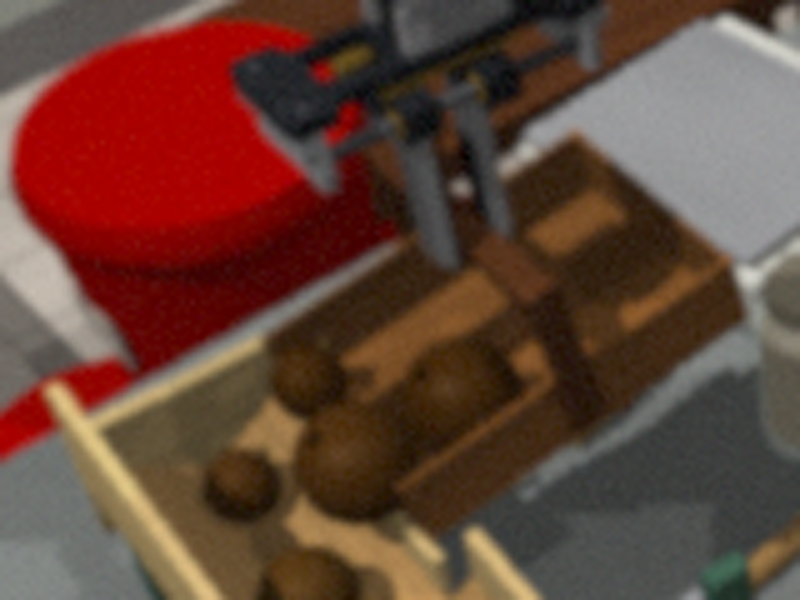

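```bash
python3 -m pendant '0 0 0 0 0;0 0 0 0 0;0 0 0 0 0;0 0 0 0 0;0 0 0 0 0;0 0 0 0 0'
python3 - <<'E'
from station import *
from h import *
s=observe();print(s["time_s"],s["tool_pos"],s["contact_force"])
g=get_image("scene");crop(g["image"],100,60,240,260,2.3,"pics/s9.png")
E
```

```text
time_s: 15.38
tool_pos: [528.6, -354.3, 303.9]
orientation: [0.735, 0.678, -0.002, -0.001]
contact_force: [-6.3, 1.1, -1.9]
grip_width: 20.9
15.3833 [ 528.5624085  -354.25059196  303.91385148] [-6.28841735  1.08443334 -1.9010315 ]
```

View pics/s9.png

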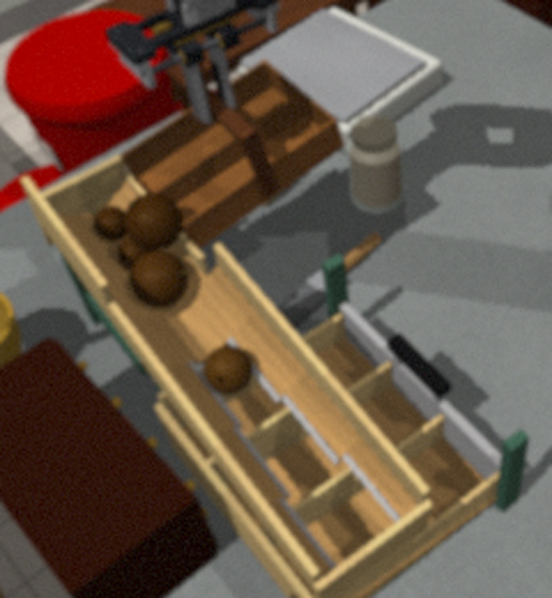

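```bash
python3 -m pendant '0 0 0 0 0;0 0 0 0 0;0 0 0 0 0;0 0 0 0 0;0 0 0 0 0;0 0 0 0 0;0 0 0 0 0;0 0 0 0 0;0 0 0 0 0;0 0 0 0 0;0 0 0 0 0;0 0 0 0 0'
python3 - <<'E'
from station import *
from h import *
g=get_image("scene");crop(g["image"],100,60,240,260,2.3,"pics/s10.png")
g=get_image("side");crop(g["image"],170,50,180,220,2.7,"pics/e10.png")
E
```

```text
time_s: 16.43
tool_pos: [528.6, -354.3, 303.9]
orientation: [0.735, 0.678, -0.002, -0.001]
contact_force: [-7.3, 0.1, -1.9]
grip_width: 21.3
```

View pics/s10.png

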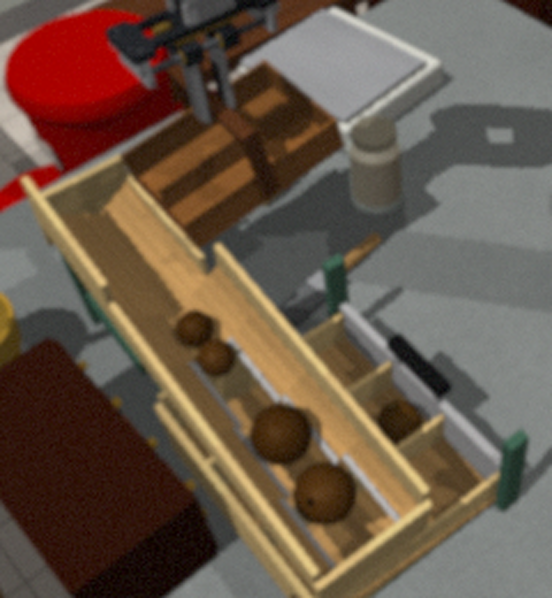

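View pics/e10.png

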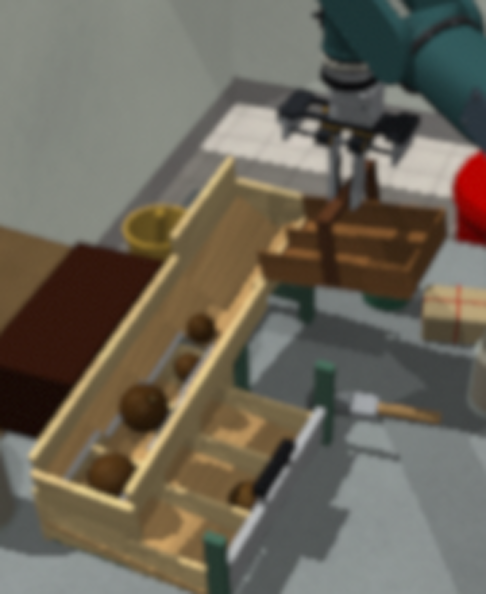

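```bash
python3 -m pendant '0 0 -0.0023 0.002 0;0 0 -0.0023 0.002 0;0 0 -0.0023 0.002 0;0 0 -0.0023 0.002 0;0 0 -0.0023 0.002 0;0 0 -0.0023 0.002 0;0 0 -0.0023 0.0022 0;0 0 -0.0023 0.0022 0;0 0 -0.004 0 0;0 0 -0.006 0 0;0 0 -0.01 0 0;0 0 -0.01 0 0' 30; python3 -m pendant '0 0 0 -0.01 0;0 0 0 -0.02 0;0 0 0 -0.02 0;0 0 0 -0.01 0;0 0 0 0 0';python3 - <<'E'
from station import *
from h import *
s=observe();print(s["tool_pos"],s["contact_force"])
g=get_image("scene");crop(g["image"],100,20,240,300,2,"pics/s11.png")
g=get_image("side");crop(g["image"],170,50,180,220,2.7,"pics/e11.png")
E
```

```text
time_s: 17.53
tool_pos: [481.8, -350.2, 286.6]
orientation: [0.734, 0.679, -0.0, 0.0]
contact_force: [0.3, 1.0, -3.7]
grip_width: 20.7
time_s: 17.95
tool_pos: [483.2, -351.0, 351.6]
orientation: [0.735, 0.679, 0.0, 0.004]
contact_force: [0.1, -0.1, -3.5]
grip_width: 20.4
[ 483.18092253 -350.97937117  351.59571158] [ 0.07114903 -0.06843701 -3.51881275]
```

View pics/s11.png

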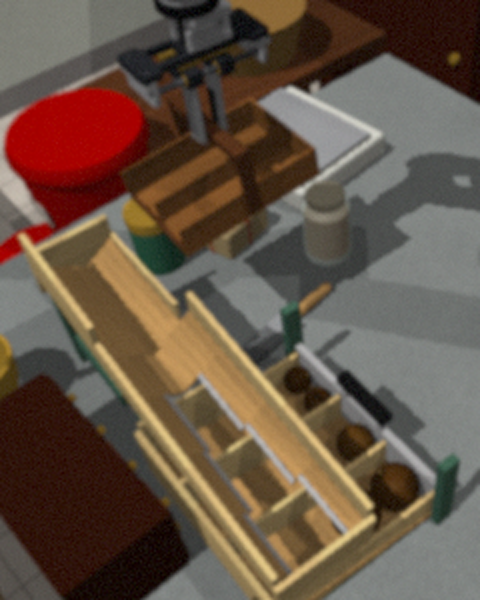

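View pics/e11.png

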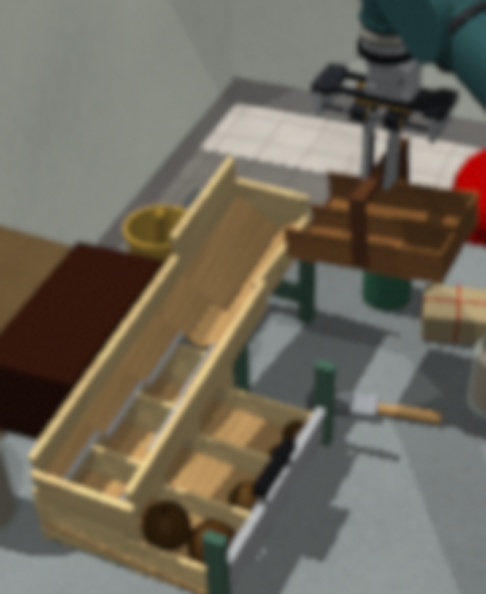

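```bash
python3 -m pendant '0 0 0 0 3;0 0 0 0 6;0 0 0 0 6;0 0 0 0 6;0 0 0 0 5;0 0 0 0 1.8;0 0 0 0 0'; python3 -m pendant '0 0.0087 -0.0049 0 0;0 0.0174 -0.0098 0 0;0 0.0261 -0.0147 0 0;0 0.0287 -0.0162 0 0;0 0.0287 -0.0162 0 0;0 0.0287 -0.0162 0 0;0 0.0287 -0.0162 0 0;0 0.0287 -0.0162 0 0;0 0.0287 -0.0162 0 0;0 0.0287 -0.0162 0 0;0 0.0287 -0.0162 0 0;0 0.0287 -0.0162 0 0';python3 -m pendant '0 0.0287 -0.0162 0 0;0 0.0287 -0.0162 0 0;0 0.0287 -0.0162 0 0;0 0.0287 -0.0162 0 0;0 0.0287 -0.0162 0 0;0 0.0287 -0.0162 0 0;0 0.0287 -0.0162 0 0;0 0.0287 -0.0162 0 0;0 0.0287 -0.0162 0 0;0 0.0261 -0.0147 0 0;0 0.0174 -0.0098 0 0;0 0.0087 -0.0049 0 0'; python3 -m pendant '0 0 0 0 0;0 0 0 0 0'
```

```text
time_s: 18.63
tool_pos: [482.4, -350.1, 344.8]
orientation: [0.876, 0.482, -0.0, -0.001]
contact_force: [0.2, -0.4, -4.2]
grip_width: 20.4
time_s: 19.63
tool_pos: [499.8, 8.0, 346.2]
orientation: [0.876, 0.483, -0.0, -0.0]
contact_force: [1.3, -0.2, -3.6]
grip_width: 20.5
time_s: 20.63
tool_pos: [517.3, 365.0, 344.9]
orientation: [0.875, 0.484, -0.001, -0.001]
contact_force: [0.2, -0.1, -4.6]
grip_width: 20.1
time_s: 20.8
tool_pos: [518.3, 361.4, 345.9]
orientation: [0.876, 0.483, -0.001, 0.001]
contact_force: [-1.3, -0.5, -3.8]
grip_width: 20.3
```

```bash
python3 -m pendant '0 0.011 -0.0065 0.01 0;0 0.011 -0.0065 0.02 0;0 0 0 0.028 0;0 0 0 0.028 0;0 0 0 0.028 0;0 0 0 0.028 0;0 0 0 0.028 0;0 0 0 0.022 0;0 0 0 0.018 0;0 0 0 0.012 0;0 0 0 0.006 0;0 0 0 0 0'
python3 - <<'E'
from station import *
from h import *
s=observe();print(s["tool_pos"],s["contact_force"])
g=get_image("scene");crop(g["image"],260,220,220,170,3.5,"pics/s12.png")
E
```

```text
time_s: 21.8
tool_pos: [518.8, 386.4, 116.7]
orientation: [0.876, 0.482, -0.001, 0.0]
contact_force: [-0.2, -0.6, -3.9]
grip_width: 20.4
[518.84203155 386.37956775 116.65027163] [-0.23201886 -0.60143615 -3.8652488 ]
```

View pics/s12.png

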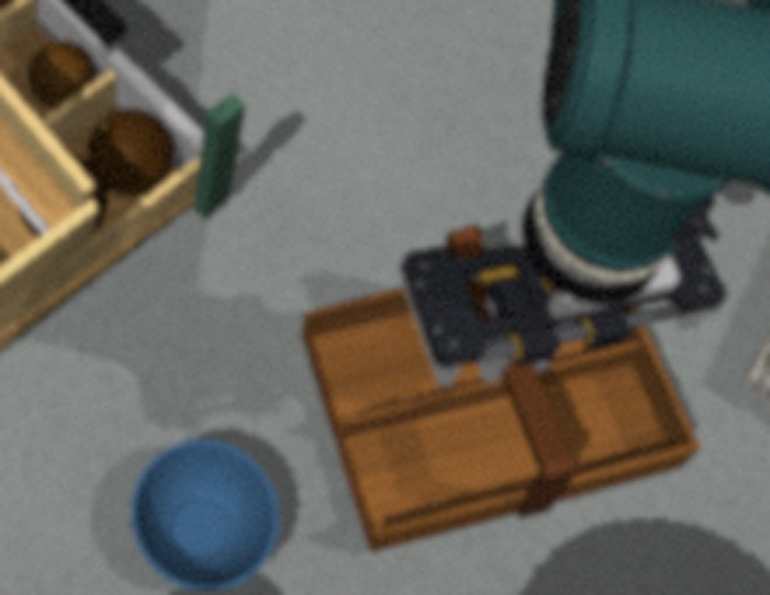

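```bash
python3 -m pendant '0 0 0 0.005 0;0 0 0 0.005 0;0 0 0 0.004 0;0 0 0 0.004 0;0 0 0 0.003 0;0 0 0 0.002 0;0 0 0 0 0' 15; python3 -m pendant '0 0 0 0.002 0;0 0 0 0.001 0;0 0 0 0 0'
```

```text
time_s: 22.43
tool_pos: [519.1, 387.1, 94.5]
orientation: [0.876, 0.482, -0.001, 0.0]
contact_force: [-0.5, -0.1, -4.1]
grip_width: 19.9
time_s: 22.68
tool_pos: [519.8, 387.6, 93.0]
orientation: [0.876, 0.482, 0.001, -0.0]
contact_force: [0.7, 0.2, -2.5]
grip_width: 19.9
```

```bash
python3 -m pendant '0 0 0 0.001 0;0 0 0 0.001 0;0 0 0 0 0' 5; python3 -m pendant '0 0 0 0.001 0;0 0 0 0 0' 3
```

```text
time_s: 22.93
tool_pos: [520.1, 388.1, 92.6]
orientation: [0.876, 0.482, 0.002, -0.0]
contact_force: [-0.5, 0.5, 3.6]
grip_width: 19.8
time_s: 23.1
tool_pos: [520.1, 388.0, 90.9]
orientation: [0.876, 0.482, 0.001, -0.0]
contact_force: [-0.9, 0.2, 4.4]
grip_width: 19.9
```

```bash
python3 -m pendant '0.5 0 0 0 0;0.5 0 0 0 0;0.5 0 0 0 0;0.5 0 0 -0.01 0;0.5 0 0 -0.03 0;0.5 0 0 -0.04 0;0.5 0 0 -0.04 0;0.5 0 0 -0.04 0;0.5 0 0 -0.03 0;0.5 -0.035 0 0 0;0.5 -0.035 0 0 0;0.5 0 0 0 0'
python3 - <<'E'
from station import *
from h import *
s=observe();print(s["tool_pos"],s["contact_force"])
d=get_image("wrist");cv2.imwrite("pics/w13.png",d["image"][:,:,::-1])
g=get_image("scene");crop(g["image"],100,100,360,290,2.2,"pics/s13.png")
e=get_image("side");crop(e["image"],120,90,260,300,2,"pics/e13.png")
E
```

```text
time_s: 24.1
tool_pos: [479.3, 324.4, 280.1]
orientation: [0.877, 0.481, -0.002, 0.001]
contact_force: [0.2, 0.6, -0.8]
grip_width: 47.0
[479.28979798 324.372131   280.10739204] [ 0.2339766   0.56543443 -0.82662278]
```

View pics/w13.png

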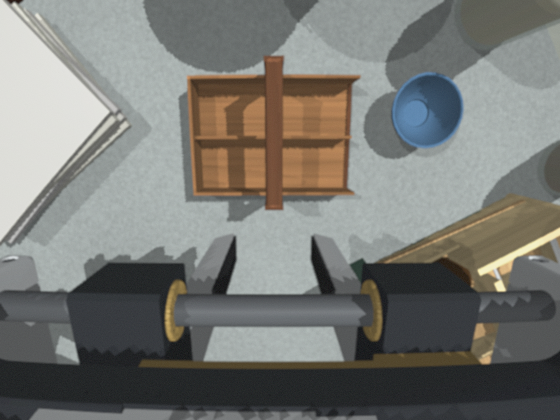

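View pics/s13.png

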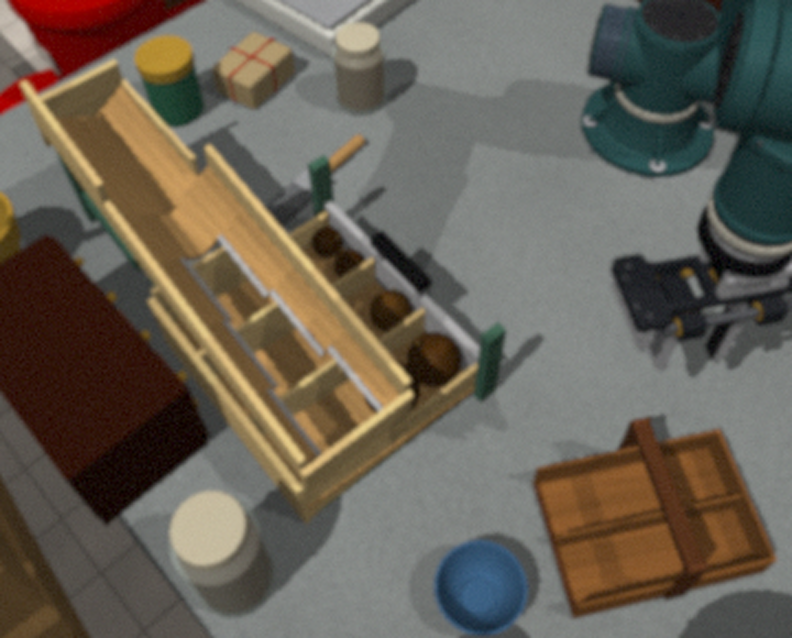

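View pics/e13.png

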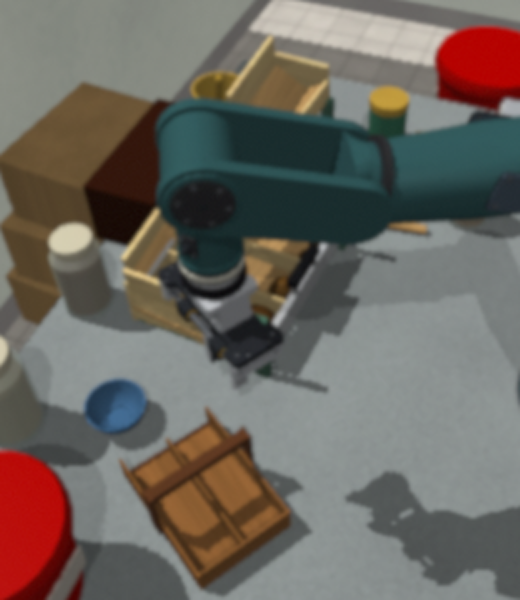

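```bash
python3 -m pendant '0.5 -0.035 0 -0.02 0;0.5 -0.035 0 -0.02 0;0.5 -0.035 0 -0.02 0;0.5 -0.035 0 0 0;0.5 -0.035 0 0 0;0.5 -0.035 0 0 0;0.5 -0.035 0 0 0;0.5 -0.035 0 0 0;0.5 0 0 0 0;0.5 0 0 0 0;0.5 0 0 0 0'
python3 - <<'E'
from station import *
from h import *
s=observe();print(s["tool_pos"],s["contact_force"])
d=get_image("wrist");cv2.imwrite("pics/w14.png",d["image"][:,:,::-1])
e=get_image("side");crop(e["image"],170,100,170,190,3,"pics/e14.png")
E
```

```text
time_s: 25.17
tool_pos: [333.3, 92.2, 339.8]
orientation: [0.876, 0.482, 0.001, -0.0]
contact_force: [0.5, 0.0, 0.3]
grip_width: 47.1
[333.26657043  92.18528983 339.7709805 ] [0.48708966 0.04899864 0.25660718]
```

View pics/w14.png

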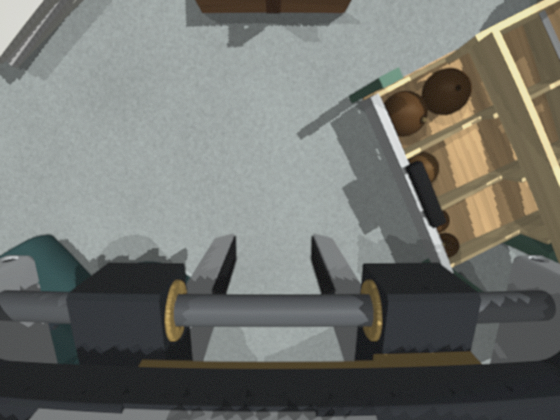

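View pics/e14.png

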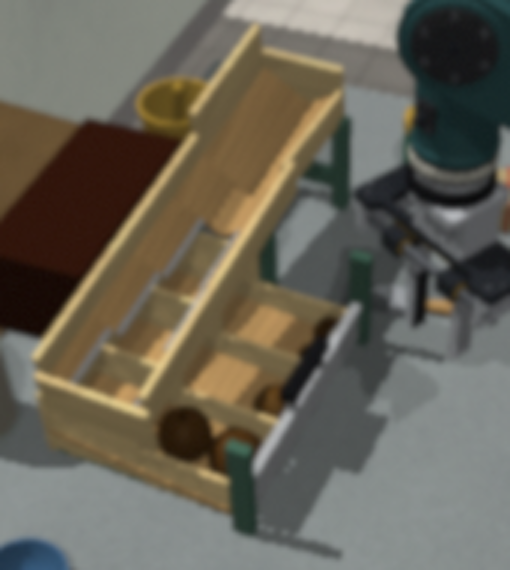

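```bash
python3 -c "
from station import *
print(close_job())"
```

```text
the job is handed in; nothing more can be done
None
```

The grading job is done and handed in at about 25 s on the robot's clock.

- **Gate:** I pressed it fully down first. It stopped at 117 mm with the push force rising to 22 N, and it is still down in the last pictures.
- **Tipping:** The moves could not tilt the tool. I caught the tray's mouth edge on the feed rim and pushed the handle forward, so the tray pivoted about 10° in a light grip. All five fruits rolled out at that angle. That is less than the 20–25° given, so I stopped there.
- **Lanes:** The last wrist, scene and side pictures show two small, one medium and two large fruits, each in the lane of its size behind the shut gate.
- **Tray:** It is empty, upright and released, within a few mm of where it started. The gripper was clear of it when I handed in.
- **Bystanders:** By eye, they look unmoved in the pictures. I did not measure them.
- **Disagreement:** The first picture estimate of the rim was about 2 mm off. A closer wrist view corrected it, and the tray then met the rim where expected. No check failed.

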